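# Size a spacer plate on the slot-ladder gauge

## Robot

A 7-joint arm with a two-finger parallel gripper is mounted at the origin on a cart in front of the work surface, level with it; the furniture and walls round the work are solid. World frame = base frame: x ahead of the robot, y to its left, z up, the work surface at z = 0. Lengths are in m, angles in rad, forces in N, time in s.
With the tool pointing down it reaches from about 0.4 to 0.85 m from the base axis. Payload 10.4 kg.
Tool frame: the origin (TCP) lies at the centre of the arm's flange, where the gripper is bolted on; the fingertips stand 173 mm ahead of it and the grasp point (between the pads) lies 155 mm ahead of it; z points along the fingers, y is the line along which they close (so a half turn about z gives the same grasp; the last joint's range is limited). The gripper opens to 85 mm and grips with 20 to 120 N. Pads are 22 mm wide; open, the fingers measure 114 mm over their backs; the gripper's body (76 mm by 85 mm) begins 54 mm behind the grasp point. The pads swing forward as they close: fully open they stand 13 mm farther back than shut.
Start: joints at [1.1, 0.332, -0.065, 1.46, 0.022, 1.35, -0.088], TCP at [0.271, -0.563, 0.405] pointing down, gripper open.
Joint ranges: [-2.6, 2.6], [-0.5, 2.12], [-1.47, 1.34], [0.16, 2.42], [-1.27, 4.41], [0.06, 2.06], [-2.6, 2.6]. Speed limits (rad/s): [2.22, 2.22, 2.79, 2.79, 3.14, 3.14, 3.14].

## Interface

Orientations are given as a unit quaternion [x, y, z, w].
In Python, from workcell import manip, viewer, finder gives the robot as it stands.
- The arm moves only by the tool arm_command, never from a script. Its argument "plan" is a list of rows, each an object with "dp": the shift along the tool's x, y, z in mm, a list of three; "spin": the turn about the tool's z in rad. A call has 1 to 5 rows; each row shifts and turns the commanded pose from where the row before left it, along the tool's axes as they then stand; what a row does not reach is not made up. A row lasts 1/10 s, in which the tool goes at most 50 mm and 8.59 degrees, less where a joint would pass 70% of its speed; a pose out of reach is approached as far as the arm can. A call is refused whole if a number of a shift passes 50 or a number of a turn 0.15, either way. A call with a gripper value outside its range is refused whole. "grip" is the closure, from -1 (fully open) to 1 (shut), set as the call begins (left out, the last holds). The fingers move at their own pace and stop on an object; "newtons" is the grip in N (left out, the last holds). Time passes only in rows, so rows that do not move let the fingers close. It gives the time, the measured TCP pose, the force, the opening and the grip force at its end, in the units of the state.
- manip.get_obs(): the state, without advancing time (a new reading comes with each control period).
- viewer.camera(name): name is "side" or "top" or "wrist"; returns the picture (384x512x3 uint8, blue, green, red); there is no depth.
- viewer.camera_params(name): a dict with "vertical_fov" (degrees; the focal length in pixels is half the picture's height over the tangent of half this angle, whatever the lens; pixels are square), "cx", "cy" (the principal point, pixels), "k1" (the pictures are not rectified: a ray, as slopes to the right and down, at radius r is drawn at 1 + k1 r^2 times it, then the intrinsics apply), "R" (3x3) and "t" (3): a world point X has camera coordinates R X + t; the wrist camera has in their place "T_tool_cam" (4x4, takes a point from camera to tool coordinates, whose origin is the TCP and whose axes are the flange's). Camera axes: x right, y down, z forward; pixel columns grow to the right and rows downward; lengths in m; the calibration is good to about 2 mm. A picture is of the moment at which its call begins: read the wrist's pose just before it. camera_params takes no time and is no camera call.
- manip.hand_in(): hands the job in; it is judged then, once.
Trained networks look in the newest picture that a camera, given by its name, has taken for a name from the list of things; names that differ only in an ending like _2 or _b are one class to them, and where a whole thing is asked for, a point or a joint stands for the part that bears it (a point fixed in the world has none). Each returns a list of dicts, best first, with "score" (0 to 1); they miss things now and then, are a little off and sometimes report something else, mostly with a low value. They report only what shows in the picture. A call takes as long as a camera call.
- finder.find_in(camera, thing): "position" ([x, y, z] in m, in world coordinates, good to about 4 mm: the middle of the surface that is visible of it).
The state is a dict: "clock": time; "joint_pos": joint angles; "joint_velocities": joint speeds; "tau": joint torques, N m; "position": TCP position; "ee_rot": TCP orientation; "ft_force": force on the tool from outside, world axes, zero at the start; "torque": the same for the moment, N m; "grip_width": opening from 0.0 (shut) to 1.0 (fully open); "grasp_force": force on a finger pad.
Only numpy, scipy, OpenCV 4.12 (cv2) and the standard library are available. Lean on these libraries where they do the work, as an engineer would, in place of code of your own. Each camera call takes 0.05 s, during which the arm holds its last target. There are 200 camera calls.

## Task

Find the size class of the loose aluminium spacer plate by pushing or dragging it flat on the gauge's grey board, never lifting it: square it up in front of the narrowest (right-hand) slot of the slot gauge, push it end-first firmly against that mouth, and if it will not go in, slide it along to the next wider slot on the left and try again, trying every slot in turn. Leave the plate pushed fully home against the back bar in the first slot that takes it freely, let go, and do not disturb the bush, the yellow pendant or the tape roll.

Things in the scene. Friction and masses are not known exactly. Their poses are not given: they have to be found in the camera images.
- gauge: Slot gauge fixed on a grey board (top 30 mm above the cart): steel comb 30 mm high (blue shoes 32, clamp knob 55), three open-topped slots 60 mm deep, mouths facing the robot, floor flush with the board. Origin on the board top in the line of the mouths; x into the slots (back bar at +60 mm), y left. Comb spans y = -170 to +170 mm, board x = -215 to +80, y = -200 to +215 mm
- slot1 (a point): Slot 1, the narrowest, at the right: foot of its fixed right-hand steel wall, in the line of the mouths (gauge y = -154 mm). The slot reaches to the left from here by its width. Mouth corners are rounded 3 mm; the bars between slots end in the line of the mouths
- slot2 (a point): Slot 2, the middle one: the same point of its right-hand wall (gauge y = -54 mm)
- slot3 (a point): Slot 3, the widest, at the left: the same point of its right-hand wall (gauge y = +54 mm)
- comb (a joint): Setting (m, 0 to 0.019) of the blue shoes, the left-hand walls of the slots, which move together and are clamped differently from job to job (the robot cannot move them). Slot widths are 58 mm (slot 1), 66 mm (slot 2) and 74 mm (slot 3), each plus this value. The reading is noisy: whether a close slot takes the plate is found by trying it
- plate: Loose aluminium spacer plate lying flat on the board, a block 100 mm long (its x), 72 mm wide (its y), 24 mm high, 0.4 kg, sharp corners, red patch at one end; a 44 mm square window goes right through its middle (a fingertip in it can drag a stuck plate back out). Origin at the centre of its underside. Either end may go first. Home in a slot, its centre is 10 mm inside the line of the mouths and its rear 40 mm stands out
- plate_mid (a point): Centre of the spacer plate, half-way up (12 mm above its underside)
- bush_mid (a point): Bystander: grey turned flanged bush standing upright on the board in front of the gauge, flange 53 mm across, 70 mm high; this point is on its axis 35 mm up
- pendant_mid (a point): Bystander: yellow enabling pendant box lying on the cart top to the right, 60 x 100 mm, 44 mm high; point at its centre
- tape_mid (a point): Bystander: roll of black tape lying flat on the board to the left of slot 3, 66 mm across (85 with its loose end), 19 mm high; point at its centre

How it is judged:
On the way, in this order (a step that is already met when the one before it is completed fails the run):
1. the plate is pushed, end-first and square, against the mouth of slot 1 (the narrowest) or into it (y of plate_mid in the frame of gauge between -0.139 and -0.1015 m and angle between the x axis of plate and the x axis of gauge, either way round below 0.15 rad and (x of plate_mid in the frame of gauge above -0.045 m or (x of plate_mid in the frame of gauge above -0.056 m and contact force between plate and gauge above 3 N and linear speed of plate below 0.02 m/s))), for 0.05 s.
2. the plate is home in slot 1 if that takes it, otherwise it is pushed against the mouth of slot 2 or into it (((x of plate_mid in the frame of gauge above 0.005 m and y of plate_mid in the frame of gauge between -0.12 and -0.111 m and angle between the x axis of plate and the x axis of gauge, either way round below 0.2 rad and value of joint comb above 0.0128 m) or (y of plate_mid in the frame of gauge between -0.035 and 0.0025 m and angle between the x axis of plate and the x axis of gauge, either way round below 0.15 rad and (x of plate_mid in the frame of gauge above -0.045 m or (x of plate_mid in the frame of gauge above -0.056 m and contact force between plate and gauge above 3 N and linear speed of plate below 0.02 m/s))))), for 0.05 s.
At the end, for the whole second after the job is handed in: The plate rests flat and still in the narrowest slot that takes it, its front within 5 mm of the back bar. A slot 71 to 74.5 mm wide may take the plate or refuse it: then either that slot or the next wider one is accepted (((x of plate_mid in the frame of gauge above 0.005 m and y of plate_mid in the frame of gauge between -0.12 and -0.111 m and angle between the x axis of plate and the x axis of gauge, either way round below 0.2 rad and value of joint comb above 0.0128 m) or (x of plate_mid in the frame of gauge above 0.005 m and y of plate_mid in the frame of gauge between -0.02 and -0.003 m and angle between the x axis of plate and the x axis of gauge, either way round below 0.2 rad and value of joint comb between 0.0048 and 0.0165 m) or (x of plate_mid in the frame of gauge above 0.005 m and y of plate_mid in the frame of gauge between 0.088 and 0.113 m and angle between the x axis of plate and the x axis of gauge, either way round below 0.2 rad and value of joint comb below 0.0085 m)) and linear speed of plate below 0.01 m/s and height (world z) of plate_mid below 0.046 m and angle between plate's own z axis and vertical below 0.06 rad); the robot touches nothing.
It fails at once if the plate is lifted more than 10 mm or tipped (height (world z) of plate_mid above 0.052 m or angle between plate's own z axis and vertical above 0.3 rad).
It fails at once if the bush is pushed more than 15 mm away or knocked over (distance of bush_mid from where it was at the start of the episode above 0.015 m or angle between bush_mid's own z axis and vertical above 0.4 rad).
It fails at once if the yellow pendant is pushed more than 15 mm away or knocked over (distance of pendant_mid from where it was at the start of the episode above 0.015 m or angle between pendant_mid's own z axis and vertical above 0.4 rad).
It fails at once if the tape roll is pushed more than 15 mm away or knocked over (distance of tape_mid from where it was at the start of the episode above 0.015 m or angle between tape_mid's own z axis and vertical above 0.4 rad).
It also fails if it takes over 72 s, if anything falls off the work surface, if the arm or the gripper's body presses on something with over 40 N, if the wrist force passes 120 N, or if a joint passes its speed limit or range.

## Working session

There is one attempt and no reset: what is moved stays moved. The work goes in short steps, Python scripts to look and compute and a tool call to move; the robot and the scene stay as the last step left them, time stands still between calls to the robot, and variables do not carry over. Pictures are saved under pics/ and viewed, at most 10 in all, crops included, and the job is handed in when it is done.

Besides the shell and the picture viewer there is one more tool, called after "Request:" as name(argument=value, ...) on one line, values as JSON. arm_command: Moves the arm, as the interface text tells. Its arguments: {"type":"object","properties":{"plan":{"type":"array","items":{"type":"object","properties":{"dp":{"type":"array","items":{"type":"number"}},"spin":{"type":"number"}}}},"grip":{"type":"number"},"newtons":{"type":"number"}},"required":["plan"]}

```bash
mkdir -p pics; cat > h.py <<'E'
import numpy as np, cv2
from scipy.spatial.transform import Rotation as Ro
from workcell import manip, viewer, finder
def K(n):
    p=viewer.camera_params(n); f=192/np.tan(np.radians(p["vertical_fov"])/2); return p,f
def pose(p,o=None):
    if "R" in p: return np.array(p["R"]),np.array(p["t"])
    T=np.eye(4);T[:3,:3]=Ro.from_quat(o["ee_rot"]).as_matrix();T[:3,3]=o["position"]
    W=np.linalg.inv(T@np.array(p["T_tool_cam"]));return W[:3,:3],W[:3,3]
def proj(n,X,o=None):
    p,f=K(n);R,t=pose(p,o);c=np.atleast_2d(X)@R.T+t;s=c[:,:2]/c[:,2:];s=s*(1+p["k1"]*(s**2).sum(1,keepdims=True))
    return s*f+[p["cx"],p["cy"]]
def unproj(n,uv,z,o=None):
    p,f=K(n);R,t=pose(p,o);d=(np.atleast_2d(uv)-[p["cx"],p["cy"]])/f;s=d.copy()
    for _ in range(20): s=d/(1+p["k1"]*(s**2).sum(1,keepdims=True))
    r=np.c_[s,np.ones(len(s))]@R;c=-R.T@t;return c+r*((z-c[2])/r[:,2:])
E
python3 - <<'E'
from h import *
o=manip.get_obs();print({k:np.round(v,3) for k,v in o.items()})
for c in("top","side"):
    cv2.imwrite(f"pics/{c}0.png",viewer.camera(c))
    p,f=K(c);print(c,f,p["cx"],p["cy"],-np.array(p["R"]).T@p["t"])
for t in "gauge slot1 slot2 slot3 plate plate_mid bush_mid pendant_mid tape_mid".split():
    r=finder.find_in("top",t);print(t,[(np.round(d["position"],3).tolist(),round(d["score"],2)) for d in r[:2]])
print(np.round(viewer.camera_params("wrist")["T_tool_cam"],3).tolist())
E
```

```text
{'clock': np.float64(0.0), 'joint_pos': array([ 1.1  ,  0.333, -0.065,  1.461,  0.022,  1.35 , -0.088]), 'joint_velocities': array([ 0.002,  0.002,  0.001, -0.002,  0.001,  0.002,  0.001]), 'tau': array([-0.0000e+00, -6.2545e+01,  4.9000e-02, -3.9160e+01,  1.6000e-02,
        1.0000e-02, -0.0000e+00]), 'position': array([ 0.271, -0.563,  0.404]), 'ee_rot': array([ 0.975,  0.222, -0.   , -0.001]), 'ft_force': array([ 0.293, -1.135, -0.583]), 'torque': array([ 0.009,  0.014, -0.011]), 'grasp_force': np.float64(0.0), 'grip_width': np.float64(1.001)}
top 408.10870432878073 256.243118453872 191.59792400514942 [ 0.34547429 -0.09893403  0.93297717]
side 441.6019800435975 252.74112759387737 185.27815860725525 [0.02554041 0.57402823 0.75450902]
gauge [([0.527, -0.052, 0.03], 0.94)]
slot1 [([0.522, -0.056, 0.029], 0.78)]
slot2 [([0.522, -0.056, 0.029], 0.78)]
slot3 [([0.522, -0.056, 0.029], 0.78)]
plate [([0.495, -0.147, 0.052], 0.93)]
plate_mid [([0.494, -0.148, 0.056], 0.57), ([0.545, 0.104, 0.048], 0.42)]
bush_mid [([0.41, -0.036, 0.074], 0.96)]
pendant_mid [([0.596, -0.338, 0.04], 0.71)]
tape_mid [([0.546, 0.106, 0.047], 0.83), ([0.497, -0.147, 0.054], 0.63)]
[[0.001, -0.946, -0.325, 0.084], [1.0, 0.001, 0.0, 0.001], [-0.0, -0.325, 0.946, 0.031], [0.0, 0.0, 0.0, 1.0]]
```

View pics/top0.png

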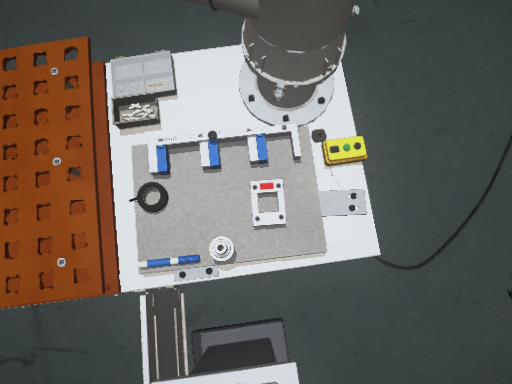

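The top view has +x up and +y left. The plate is at about (267,202) with its red end towards the comb. The shoes are at (259,150), (210,154) and (160,158), the bush is at (222,249) and the tape at (152,197). A tall cylinder stands behind the comb near (290,80).

```bash
python3 - <<'E'
from h import *
im=cv2.imread("pics/top0.png")
cv2.imwrite("pics/crop0.png",cv2.resize(im[110:275,125:335],None,fx=3.6,fy=3.6,interpolation=cv2.INTER_CUBIC))
print(proj("top",[[0,0,0],[.5,0,0.03],[.6,0,.03],[.5,.1,.03]]).round(1))
g=np.array([[0.0,0,0]])
E
```

```text
[[231.7 444.7]
 [201.7 211.9]
 [196.8 169.1]
 [157.4 218. ]]
```

View pics/crop0.png

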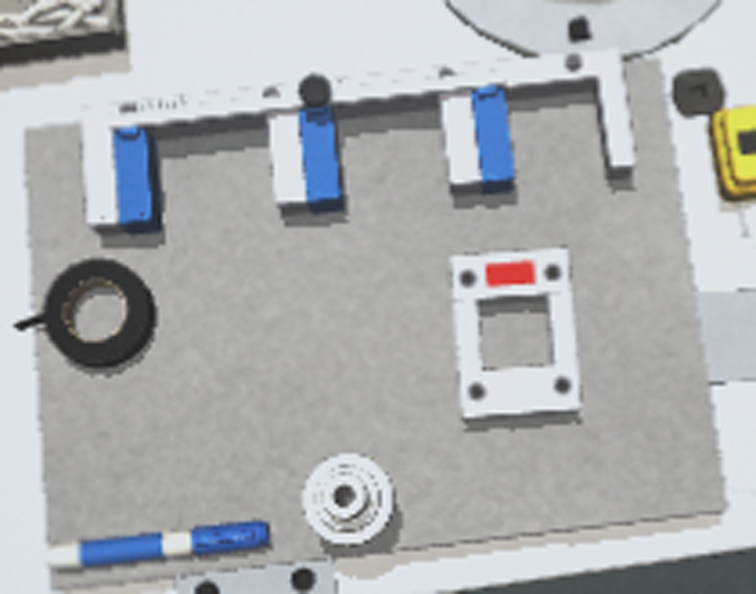

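View pics/side0.png

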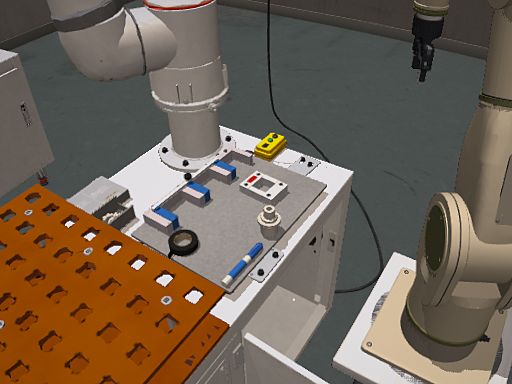

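```bash
cat > fit.py <<'E'
from h import *
P=[((655,62),(80,-200),.03),((726,510),(-215,-200),.03),((25,128),(80,215),.03),((50,590),(-215,215),.03),
((633,166),(0,-170),.06),((608,170),(0,-154),.06),((90,227),(0,170),.06)]
def U(c): return (np.array(c)+.5)/3.6-.5+[125,110]
W=np.array([unproj("top",U(c),z)[0][:2] for c,_,z in P]);G=np.array([g for _,g,_ in P])/1e3
E
python3 - <<'E'
from fit import *
wc,gc=W.mean(0),G.mean(0);H=(G-gc).T@(W-wc)
a=np.arctan2(H[0,1]-H[1,0],H[0,0]+H[1,1]);R=np.array([[np.cos(a),-np.sin(a)],[np.sin(a),np.cos(a)]]);t=wc-R@gc
print("gauge",a,t);print(((W-t)@R-G).round(4)*1e3)
tog=lambda c,z:((unproj("top",U(c),z)[:,:2]-t)@R*1e3).round(1)[0]
print("shoe R edges",[tog(c,.062) for c in((514,180),(340,205),(152,221))], "shoe L",[tog(c,.061) for c in((450,185),(281,206),(90,227))],[tog(c,.062) for c in((481,186),(308,208),(122,224))])
pc=[tog(c,.054) for c in((451,257),(568,249),(579,407),(463,415))];print("plate",pc,np.mean(pc,0))
print("bush top",tog((343,495),.10),"tape",tog((102,312),.049))
print("pend",tog((712,115),.044))
E
```

```text
gauge -0.024950873823514526 [ 0.59328683 -0.06650595]
[[-2.6  2.7]
 [ 1.2 -0.1]
 [-0.  -1.8]
 [ 0.1 -0.8]
 [ 0.7  1.2]
 [-0.1  0.9]
 [ 0.5 -2.1]]
shoe R edges [array([ -0.4, -94.4]), array([-3.9, 13.5]), array([ -0.7, 129.2])] shoe L [array([  1.2, -55. ]), array([-0.1, 49.7]), array([  0.3, 167.7])] [array([ -1.9, -73.8]), array([-3.6, 33.2]), array([ -0.4, 147.7])]
plate [array([-42.4, -50.6]), array([ -45.6, -122.6]), array([-143.3, -116.7]), array([-140.1,  -46.8])] [-92.85  -84.175]
bush top [-183.   26.] tape [-51.1 166.5]
pend [  33.  -225.9]
```

Request:
arm_command(plan=[{"dp":[38,-27,0]},{"dp":[38,-28,0]},{"dp":[38,-27,0]},{"dp":[38,-28,0]},{"dp":[38,-27,0]}], grip=1, newtons=20)

```text
invalid input at $.plan[0]: expected keys dp, spin
```

Request:
arm_command(plan=[{"dp":[38,-27,0]},{"dp":[38,-28,0]},{"dp":[38,-27,0]},{"dp":[38,-28,0]},{"dp":[38,-27,0]}])

```text
invalid input at $.plan[0]: expected keys dp, spin
```

Request:
arm_command(plan=[{"dp":[0,0,30],"spin":0.13},{"dp":[0,0,30],"spin":0.13},{"dp":[0,0,30],"spin":0.13},{"dp":[0,0,20],"spin":0.13},{"dp":[0,0,0]}])

```text
invalid input at $.plan[4]: expected keys dp, spin
```

Request:
arm_command(plan=[{"dp":[38,-27,0],"spin":0},{"dp":[38,-28,0],"spin":0},{"dp":[38,-27,0],"spin":0},{"dp":[38,-28,0],"spin":0},{"dp":[38,-27,0],"spin":0}], grip=1, newtons=20)

```text
clock: 1.05
position: [0.3831, -0.3557, 0.405]
ee_rot: [0.975, 0.222, 0.0, 0.0]
ft_force: [1.3, -0.4, 0.5]
grip_width: 0.147
grasp_force: 0.0
```

Request:
arm_command(plan=[{"dp":[38,-27,0],"spin":0},{"dp":[38,-28,0],"spin":0},{"dp":[38,-27,0],"spin":0},{"dp":[38,-28,0],"spin":0},{"dp":[38,-27,0],"spin":0}])

```text
clock: 1.55
position: [0.495, -0.15, 0.4051]
ee_rot: [0.975, 0.222, 0.0, 0.0]
ft_force: [1.2, -0.9, -0.2]
grip_width: -0.001
grasp_force: 0.0
```

Request:
arm_command(plan=[{"dp":[0,0,30],"spin":0.13},{"dp":[0,0,30],"spin":0.13},{"dp":[0,0,30],"spin":0.13},{"dp":[0,0,20],"spin":0.13},{"dp":[0,0,0],"spin":0}])

```text
clock: 2.05
position: [0.4936, -0.1517, 0.2922]
ee_rot: [0.999, -0.037, -0.002, -0.001]
ft_force: [-0.3, 0.5, -0.4]
grip_width: 0.001
grasp_force: 0.0
```

```bash
python3 - <<'E'
from h import *
import json
o=manip.get_obs();im=viewer.camera("wrist");cv2.imwrite("pics/w1.png",im)
json.dump({k:np.array(o[k]).tolist() for k in("position","ee_rot")},open("w1.json","w"));print(o["clock"],o["position"])
r=finder.find_in("wrist","plate");print([(np.round(d["position"],3).tolist(),round(d["score"],2)) for d in r[:2]])
E
```

```text
2.05 [ 0.49355499 -0.15165674  0.29220816]
[([0.511, -0.149, 0.056], 0.9)]
```

View pics/w1.png

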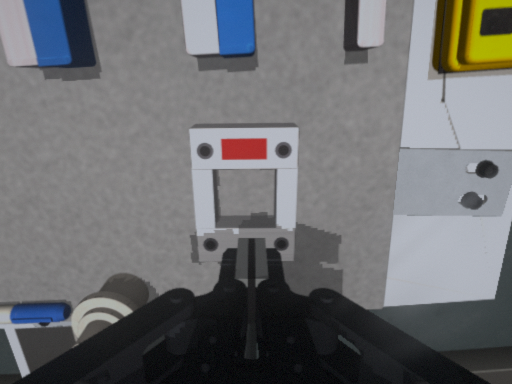

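```bash
python3 - <<'E'
from h import *
import json
o=json.load(open("w1.json"))
a=-.02495;R=np.array([[np.cos(a),-np.sin(a)],[np.sin(a),np.cos(a)]]);t=[.5933,-.0665]
g=lambda uv,z:((unproj("wrist",uv,z,o)[:,:2]-t)@R*1e3).round(1)
print("plate corners FL FR RR RL\n",g([(192,128),(298,127),(294,262),(198,262)],.054))
print("window FL FR RR RL\n",g([(214,169),(276,168),(276,229),(214,230)],.054))
print("shoe1 R, shoe2 R, wall L, wall R\n",g([(253,53),(69,64)],.062),g([(359,46),(384,46)],.06))
print("tcp",((np.array(o["position"])[:2]-t)@R*1e3).round(1))
E
```

```text
plate corners FL FR RR RL
 [[ -41.6  -52.1]
 [ -44.3 -120.9]
 [-145.1 -117.9]
 [-141.6  -45.6]]
window FL FR RR RL
 [[ -69.8  -64. ]
 [ -71.1 -106. ]
 [-116.9 -105. ]
 [-115.5  -60. ]]
shoe1 R, shoe2 R, wall L, wall R
 [[  0.9 -93.7]
 [  0.7  15.1]] [[   2.  -155.8]
 [   1.4 -170.5]]
tcp [-97.6 -87.6]
```

Request:
arm_command(plan=[{"dp":[4,-3.5,20],"spin":0},{"dp":[0,0,25],"spin":0},{"dp":[0,0,20],"spin":0},{"dp":[0,0,15],"spin":0},{"dp":[0,0,5],"spin":0}])

```text
clock: 2.65
position: [0.4989, -0.1488, 0.2094]
ee_rot: [0.999, -0.035, -0.0, -0.0]
ft_force: [-0.8, 0.8, 0.3]
grip_width: -0.002
grasp_force: 0.0
```

Request:
arm_command(plan=[{"dp":[0,0,0],"spin":0},{"dp":[0,0,0],"spin":0},{"dp":[0,0,0],"spin":0},{"dp":[0,0,0],"spin":0}], grip=0.4)

```text
clock: 3.05
position: [0.4989, -0.1487, 0.2103]
ee_rot: [0.999, -0.036, 0.0, 0.0]
ft_force: [-1.1, 0.5, -0.8]
grip_width: 0.206
grasp_force: 21.8
```

Request:
arm_command(plan=[{"dp":[0,0,0],"spin":-0.047},{"dp":[5,10,0],"spin":0},{"dp":[5,10,0],"spin":0},{"dp":[5,10,0],"spin":0},{"dp":[5,10,0],"spin":0}])

```text
clock: 3.55
position: [0.5184, -0.1897, 0.2102]
ee_rot: [1.0, -0.013, 0.0, -0.0]
ft_force: [-3.1, 4.8, 6.9]
grip_width: 0.206
grasp_force: 21.9
```

```bash
cat > look.py <<'E'
from h import *
import sys,json
n=sys.argv[1]
o=manip.get_obs();im=viewer.camera("wrist");cv2.imwrite(f"pics/{n}.png",im)
json.dump({k:np.array(o[k]).tolist() for k in("position","ee_rot")},open(n+".json","w"))
a=-.02495;R=np.array([[np.cos(a),-np.sin(a)],[np.sin(a),np.cos(a)]]);t=[.5933,-.0665]
print("tcp g",((np.array(o["position"])[:2]-t)@R*1e3).round(1),"yaw",Ro.from_quat(o["ee_rot"]).as_euler("xyz")[2],o["ft_force"].round(1),o["position"][2])
E
python3 look.py w2
```

```text
tcp g [ -71.8 -125. ] yaw -0.025497622152630184 [-3.1  4.8  6.9] 0.21023421014005386
```

View pics/w2.png

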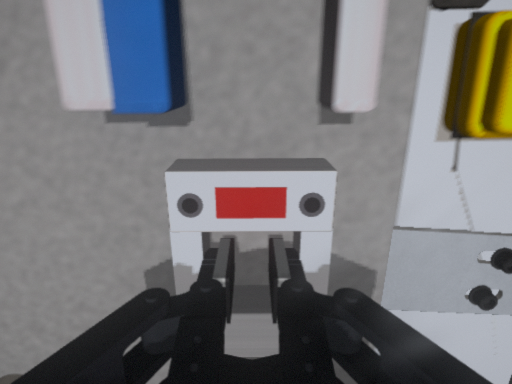

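The plate followed squarely. Its front edge spans u = 166 to 335 against a slot mouth of about 172 to 333, so it is centred on slot 1. I'll push it in.

Request:
arm_command(plan=[{"dp":[6,0,0],"spin":0},{"dp":[6,0,0],"spin":0},{"dp":[5,0,0],"spin":0},{"dp":[3,0,0],"spin":0},{"dp":[2,0,0],"spin":0}])

```text
clock: 4.1
position: [0.5394, -0.191, 0.2102]
ee_rot: [1.0, -0.013, -0.001, 0.001]
ft_force: [-9.0, 0.8, 12.0]
grip_width: 0.209
grasp_force: 22.0
```

Request:
arm_command(plan=[{"dp":[2,0,0],"spin":0},{"dp":[2,0,0],"spin":0},{"dp":[1,0,0],"spin":0},{"dp":[0,0,0],"spin":0},{"dp":[0,0,0],"spin":0}])

```text
clock: 4.6
position: [0.5431, -0.1911, 0.2101]
ee_rot: [1.0, -0.014, -0.003, 0.001]
ft_force: [-18.0, 2.6, 19.8]
grip_width: 0.206
grasp_force: 22.0
```

```bash
python3 look.py w3
```

```text
tcp g [ -47.1 -125.8] yaw -0.027218945033337993 [-18.    2.6  19.8] 0.2101122408126582
```

View pics/w3.png

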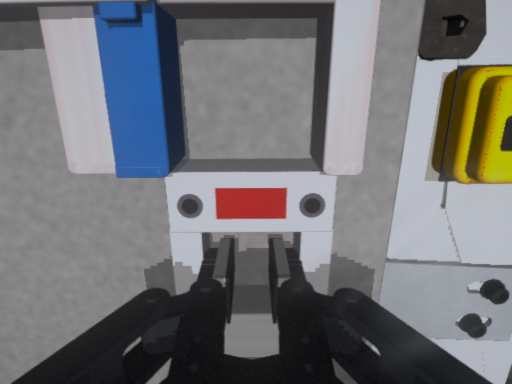

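Slot 1 refuses the plate: its front edge at v ≈ 172 sits flat against the shoe and wall ends, with 18 N on it. I'll back off and go to slot 2.

Request:
arm_command(plan=[{"dp":[-8,0,0],"spin":0},{"dp":[-8,0,0],"spin":0},{"dp":[-4,-10,0],"spin":0},{"dp":[0,-14,0],"spin":0},{"dp":[0,-14,0],"spin":0}])

```text
clock: 5.15
position: [0.5255, -0.1522, 0.2102]
ee_rot: [1.0, -0.014, 0.0, 0.001]
ft_force: [-0.8, -5.3, 5.9]
grip_width: 0.207
grasp_force: 21.9
```

Request:
arm_command(plan=[{"dp":[0,-15,0],"spin":0},{"dp":[0,-15,0],"spin":0},{"dp":[0,-15,0],"spin":0},{"dp":[0,-14,0],"spin":0},{"dp":[0,-9,0],"spin":0}])

```text
clock: 5.65
position: [0.5276, -0.0829, 0.2102]
ee_rot: [1.0, -0.013, 0.0, 0.001]
ft_force: [0.1, -5.3, 6.7]
grip_width: 0.202
grasp_force: 21.9
```

```bash
python3 look.py w4
```

```text
tcp g [-65.3 -18. ] yaw -0.025068426920016318 [ 0.1 -5.3  6.7] 0.21020672715759608
```

View pics/w4.png

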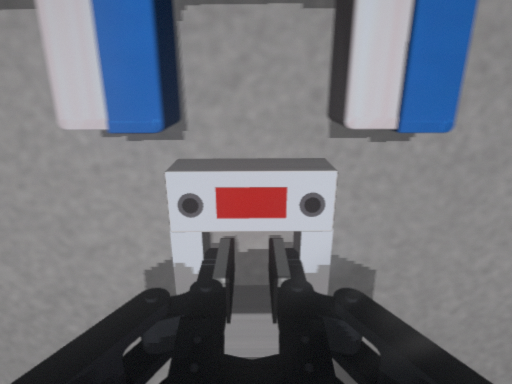

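```bash
python3 - <<'E'
from h import *
import json
o=json.load(open("w4.json"))
a=-.02495;R=np.array([[np.cos(a),-np.sin(a)],[np.sin(a),np.cos(a)]]);t=[.5933,-.0665]
g=lambda uv,z:((unproj("wrist",uv,z,o)[:,:2]-t)@R*1e3).round(1)
print("plate F",g([(167,171),(335,171)],.054))
print("shoe top, wall top",g([(164,128)],.062),g([(347,127)],.06),"feet",g([(179,125),(331,125)],.03))
E
```

```text
plate F [[-16.   15.9]
 [-16.  -53.2]]
shoe top, wall top [[ 2.6 13.4]] [[  2.7 -54.6]] feet [[ -0.4  15. ]
 [ -0.4 -56.1]]
```

Request:
arm_command(plan=[{"dp":[5,1,0],"spin":0},{"dp":[5,1,0],"spin":0},{"dp":[4,0,0],"spin":0},{"dp":[3,0,0],"spin":0},{"dp":[2,0,0],"spin":0}])

```text
clock: 6.2
position: [0.5451, -0.085, 0.2101]
ee_rot: [1.0, -0.012, -0.002, 0.0]
ft_force: [-15.2, 1.1, 21.2]
grip_width: 0.206
grasp_force: 22.1
```

Request:
arm_command(plan=[{"dp":[2,0,0],"spin":0},{"dp":[2,0,0],"spin":0},{"dp":[1,0,0],"spin":0},{"dp":[0,0,0],"spin":0},{"dp":[0,0,0],"spin":0}])

```text
clock: 6.7
position: [0.5489, -0.0851, 0.2092]
ee_rot: [1.0, -0.012, -0.004, 0.0]
ft_force: [-18.0, 2.3, 19.0]
grip_width: 0.204
grasp_force: 24.3
```

```bash
python3 look.py w5
```

```text
tcp g [-43.9 -19.7] yaw -0.02495172097449405 [-18.    2.3  19. ] 0.20918960126989083
```

View pics/w5.png

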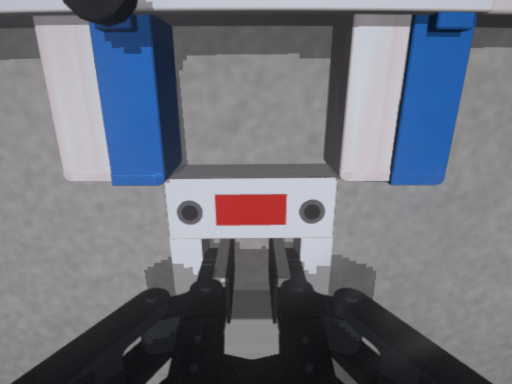

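Slot 2 refuses it too: the front edge at v ≈ 178 overlaps both mouth corners, and 18 N is steady with no motion. On to slot 3.

Request:
arm_command(plan=[{"dp":[-8,0,0],"spin":0},{"dp":[-8,0,0],"spin":0},{"dp":[-6,-10,0],"spin":0},{"dp":[0,-14,0],"spin":0},{"dp":[0,-14,0],"spin":0}])

```text
clock: 7.25
position: [0.5301, -0.0458, 0.2096]
ee_rot: [1.0, -0.012, -0.0, -0.0]
ft_force: [0.9, 0.1, -1.7]
grip_width: 0.206
grasp_force: 24.1
```

Request:
arm_command(plan=[{"dp":[0,-15,0],"spin":0},{"dp":[0,-15,0],"spin":0},{"dp":[0,-15,0],"spin":0},{"dp":[0,-14,0],"spin":0},{"dp":[0,-10,0],"spin":0}])

```text
clock: 7.75
position: [0.532, 0.0238, 0.2096]
ee_rot: [1.0, -0.012, -0.0, -0.0]
ft_force: [-0.3, -0.5, -2.3]
grip_width: 0.202
grasp_force: 24.1
```

```bash
python3 look.py w6; python3 - <<'E'
from h import *
r=finder.find_in("wrist","tape_mid");print([(np.round(d["position"],3).tolist(),round(d["score"],2)) for d in r[:2]])
E
```

```text
tcp g [-63.6  88.7] yaw -0.023324382841547253 [-0.3 -0.5 -2.3] 0.20960073640535054
[([0.551, 0.105, 0.051], 0.63)]
```

View pics/w6.png

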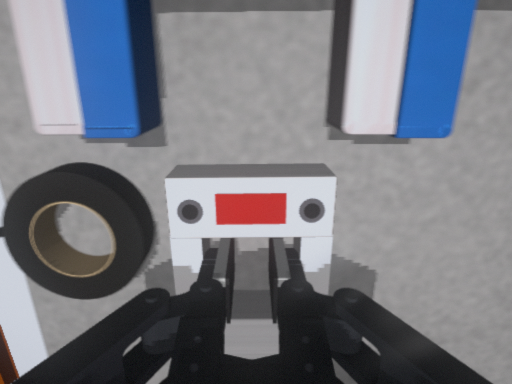

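```bash
python3 - <<'E'
from h import *
import json
o=json.load(open("w6.json"))
a=-.02495;R=np.array([[np.cos(a),-np.sin(a)],[np.sin(a),np.cos(a)]]);t=[.5933,-.0665]
g=lambda uv,z:((unproj("wrist",uv,z,o)[:,:2]-t)@R*1e3).round(1)
print("plate F",g([(166,179),(335,179)],.054))
print("shoe top, wall top",g([(140,133)],.062),g([(346,132)],.06),"feet",g([(161,130),(331,130)],.03),"tape R",g([(154,222)],.049))
E
```

```text
plate F [[-17.8 123.6]
 [-17.6  53.8]]
shoe top, wall top [[  2.4 129.4]] [[ 2.6 52.9]] feet [[ -1.2 130.6]
 [ -1.   51.1]] tape R [[-39.6 132.1]]
```

Request:
arm_command(plan=[{"dp":[0,-2.3,0],"spin":0.002},{"dp":[6,0,0],"spin":0},{"dp":[6,0,0],"spin":0},{"dp":[6,0,0],"spin":0},{"dp":[6,0,0],"spin":0}])

```text
clock: 8.35
position: [0.5548, 0.0236, 0.209]
ee_rot: [1.0, -0.014, -0.004, -0.0]
ft_force: [-25.7, 6.0, 15.3]
grip_width: 0.205
grasp_force: 24.7
```

Request:
arm_command(plan=[{"dp":[6,0,0],"spin":0},{"dp":[6,0,0],"spin":0},{"dp":[4,0,0],"spin":0},{"dp":[0,0,0],"spin":0}])

```text
clock: 8.75
position: [0.5661, 0.0259, 0.208]
ee_rot: [1.0, -0.013, -0.011, -0.0]
ft_force: [-49.9, 9.5, 35.2]
grip_width: 0.207
grasp_force: 51.0
```

Request:
arm_command(plan=[{"dp":[-8,0,0],"spin":0},{"dp":[-8,0,0],"spin":0},{"dp":[0,0,0],"spin":0}])

```text
clock: 9.05
position: [0.5559, 0.0228, 0.2096]
ee_rot: [1.0, -0.014, -0.0, 0.0]
ft_force: [-0.5, -0.0, -3.1]
grip_width: 0.203
grasp_force: 37.6
```

```bash
python3 look.py w7
```

```text
tcp g [-39.7  88.3] yaw -0.02757008957088325 [-0.5 -0.  -3.1] 0.2095952912536578
```

View pics/w7.png

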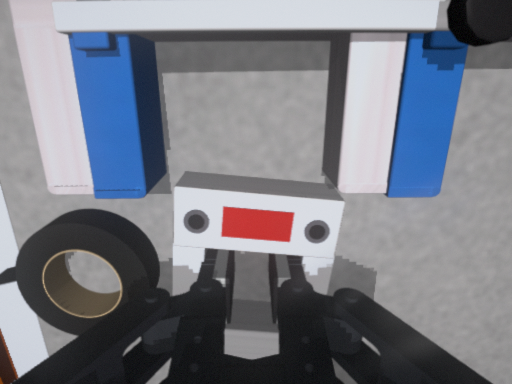

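The plate caught its right corner on the bar to the right of slot 3: it stands about 3 mm too far right and has turned clockwise (front edge from (176,190) to (341,203)). I'll measure its pose numerically from the red patch.

```bash
cat > red.py <<'E'
from h import *
import json
a=-.02495;R=np.array([[np.cos(a),-np.sin(a)],[np.sin(a),np.cos(a)]]);t=[.5933,-.0665]
def red(n):
    o=json.load(open(n+".json"));im=cv2.imread(f"pics/{n}.png").astype(int)
    m=((im[...,2]>120)&(im[...,1]<70)&(im[...,0]<70)).astype(np.uint8)
    k,l,s,c=cv2.connectedComponentsWithStats(m);i=1+s[1:,4].argmax()
    ys,xs=np.where(l==i);q=(unproj("wrist",np.c_[xs,ys],.054,o)[:,:2]-t)@R*1e3
    b=cv2.minAreaRect(q.astype(np.float32));bx=cv2.boxPoints(b)
    e=max((bx[1]-bx[0],bx[2]-bx[1]),key=np.linalg.norm);e=e*np.sign(e[1])
    th=np.arctan2(-e[0],e[1]);T=np.array(o["position"])[:2];tg=(T-t)@R*1e3
    # blue shoe right edge near its front, top face
    print(n,"patch",q.mean(0).round(1),"yaw rel gauge",th.round(3),"size",np.round(b[1],1),"tcp",tg.round(1))
if __name__=="__main__":
    import sys
    for n in sys.argv[1:]: red(n)
E
python3 red.py w2 w4 w6 w7
```

```text
w2 patch [ -36.4 -125. ] yaw rel gauge 0.0 size [13.2 29.3] tcp [ -71.8 -125. ]
w4 patch [-29.8 -18.5] yaw rel gauge 0.0 size [13.2 29.2] tcp [-65.3 -18. ]
w6 patch [-30.7  88.6] yaw rel gauge 0.021 size [13.2 28.9] tcp [-63.6  88.7]
w7 patch [-14.1  85.3] yaw rel gauge -0.095 size [29.3 13.3] tcp [-39.7  88.3]
```

Request:
arm_command(plan=[{"dp":[-8,0,0],"spin":0},{"dp":[-8,0,0],"spin":0},{"dp":[0,0,0],"spin":0}])

```text
clock: 9.4
position: [0.5392, 0.0236, 0.2095]
ee_rot: [1.0, -0.014, -0.0, 0.0]
ft_force: [-1.1, 0.6, -3.0]
grip_width: 0.209
grasp_force: 37.6
```

Request:
arm_command(plan=[{"dp":[0,0,0],"spin":0},{"dp":[0,0,0],"spin":0},{"dp":[-2,0,0],"spin":0.09},{"dp":[0,0,0],"spin":0}], grip=1)

```text
clock: 9.8
position: [0.5384, 0.0237, 0.2101]
ee_rot: [0.998, -0.059, 0.0, 0.0]
ft_force: [-0.7, 0.6, -0.4]
grip_width: 0.005
grasp_force: 0.0
```

Request:
arm_command(plan=[{"dp":[0,0,0],"spin":0},{"dp":[0,0,0],"spin":0},{"dp":[0,0,0],"spin":0},{"dp":[0,0,0],"spin":-0.09},{"dp":[0,0,0],"spin":0}], grip=0.4, newtons=60)

```text
clock: 10.3
position: [0.5383, 0.0238, 0.2099]
ee_rot: [1.0, -0.012, 0.0, -0.0]
ft_force: [-0.4, 0.2, 1.4]
grip_width: 0.22
grasp_force: 58.0
```

```bash
python3 look.py w8;python3 red.py w8
```

```text
tcp g [-57.2  88.9] yaw -0.024876990950710054 [-0.4  0.2  1.4] 0.20985222353354863
w8 patch [-28.7  88.7] yaw rel gauge 0.001 size [12.7 28.9] tcp [-57.2  88.9]
```

Request:
arm_command(plan=[{"dp":[0,-2.5,0],"spin":0},{"dp":[4,0,0],"spin":0},{"dp":[0,0,0],"spin":0}])

```text
clock: 10.65
position: [0.5421, 0.0262, 0.2098]
ee_rot: [1.0, -0.014, -0.001, 0.0]
ft_force: [-3.3, -1.2, 6.7]
grip_width: 0.219
grasp_force: 58.5
```

```bash
python3 look.py w9;python3 red.py w9; python3 - <<'E'
from red import *
o=json.load(open("w9.json"));im=cv2.imread("pics/w9.png")
h=cv2.cvtColor(im,cv2.COLOR_BGR2HSV);m=(h[...,0]>100)&(h[...,0]<125)&(h[...,1]>150)&(h[...,2]>110)
g=lambda uv,z:((unproj("wrist",uv,z,o)[:,:2]-t)@R*1e3).round(1)
gr=cv2.cvtColor(im,cv2.COLOR_BGR2GRAY)
for r in (70,90,110,125):
    x=np.where(m[r,:250])[0]; e=x.max(); d=np.diff(gr[r,280:380].astype(int)); w=280+d.argmax()
    print(r,"shoe",g([(e,r)],.062)[0],"wall",g([(w,r)],.06)[0])
E
```

```text
tcp g [-53.5  91.4] yaw -0.028602174869599484 [-3.3 -1.2  6.7] 0.20981813317501902
w9 patch [-25.3  91. ] yaw rel gauge -0.003 size [28.9 13.2] tcp [-53.5  91.4]
70 shoe [ 34.3 129.1] wall [34.1 53.8]
90 shoe [ 27.6 129.2] wall [27.3 53.9]
110 shoe [ 20.7 128.8] wall [20.3 53.9]
125 shoe [ 15.4 129.1] wall [14.9 54.2]
```

Request:
arm_command(plan=[{"dp":[5,-0.6,0],"spin":-0.003},{"dp":[5,0,0],"spin":0},{"dp":[5,0,0],"spin":0},{"dp":[5,0,0],"spin":0}])

```text
clock: 11.1
position: [0.5617, 0.0267, 0.2098]
ee_rot: [1.0, -0.013, -0.001, 0.0]
ft_force: [-8.1, 1.4, 9.8]
grip_width: 0.218
grasp_force: 58.7
```

Request:
arm_command(plan=[{"dp":[5,0,0],"spin":0},{"dp":[4,0,0],"spin":0}])

```text
clock: 11.3
position: [0.5707, 0.0265, 0.2098]
ee_rot: [1.0, -0.013, -0.001, 0.0]
ft_force: [-8.4, 0.7, 9.7]
grip_width: 0.221
grasp_force: 58.7
```

It is going in.

Request:
arm_command(plan=[{"dp":[6,0,0],"spin":0},{"dp":[6,0,0],"spin":0},{"dp":[6,0,0],"spin":0},{"dp":[6,0,0],"spin":0},{"dp":[6,0,0],"spin":0}])

```text
clock: 11.8
position: [0.6007, 0.0259, 0.2098]
ee_rot: [1.0, -0.013, -0.001, 0.0]
ft_force: [-6.6, 0.8, 9.6]
grip_width: 0.221
grasp_force: 58.7
```

Request:
arm_command(plan=[{"dp":[5,0,0],"spin":0},{"dp":[5,0,0],"spin":0},{"dp":[4,0,0],"spin":0},{"dp":[2,0,0],"spin":0},{"dp":[0,0,0],"spin":0}])

```text
clock: 12.3
position: [0.6152, 0.0257, 0.2098]
ee_rot: [1.0, -0.012, -0.004, 0.0]
ft_force: [-20.6, -0.7, 20.4]
grip_width: 0.218
grasp_force: 59.3
```

```bash
python3 look.py w10;python3 red.py w10
```

```text
tcp g [19.6 92.7] yaw -0.024953077973156157 [-20.6  -0.7  20.4] 0.20977994843994227
w10 patch [46.6 92.3] yaw rel gauge 0.0 size [13.2 29.3] tcp [19.6 92.7]
```

It is home: the plate's centre is at about +10 mm and 20 N presses it against the back bar. Now release.

Request:
arm_command(plan=[{"dp":[2,0,0],"spin":0},{"dp":[0,0,0],"spin":0},{"dp":[0,0,0],"spin":0}])

```text
clock: 12.65
position: [0.6159, 0.0258, 0.2097]
ee_rot: [1.0, -0.012, -0.006, 0.001]
ft_force: [-31.0, -0.2, 27.6]
grip_width: 0.217
grasp_force: 59.5
```

Request:
arm_command(plan=[{"dp":[0,0,0],"spin":0},{"dp":[0,0,0],"spin":0},{"dp":[0,0,0],"spin":0},{"dp":[-6,0,0],"spin":0},{"dp":[-4,0,0],"spin":0}], grip=1, newtons=20)

```text
clock: 13.15
position: [0.6088, 0.0253, 0.2095]
ee_rot: [1.0, -0.012, 0.0, -0.0]
ft_force: [1.5, -0.4, 0.5]
grip_width: 0.003
grasp_force: 0.0
```

Request:
arm_command(plan=[{"dp":[0,0,-10],"spin":0},{"dp":[0,0,-25],"spin":0},{"dp":[0,0,-35],"spin":0},{"dp":[0,0,-30],"spin":0},{"dp":[0,0,0],"spin":0}])

```text
clock: 13.65
position: [0.6105, 0.0254, 0.3154]
ee_rot: [1.0, -0.012, 0.004, -0.0]
ft_force: [0.5, 0.0, -0.4]
grip_width: 0.001
grasp_force: 0.0
```

```bash
python3 look.py w11;python3 red.py w11
```

```text
tcp g [14.9 92.3] yaw -0.024679275596530603 [ 0.5  0.  -0.4] 0.31539854408779294
w11 patch [46.9 91.7] yaw rel gauge 0.001 size [12.2 28.4] tcp [14.9 92.3]
```

```bash
python3 red.py w3 w5; python3 -c "
from h import *
print(manip.hand_in())"
```

```text
w3 patch [ -12.9 -126.3] yaw rel gauge -0.002 size [29.2 12.8] tcp [ -47.1 -125.8]
w5 patch [-12.5 -20. ] yaw rel gauge 0.001 size [13.3 29.2] tcp [-43.9 -19.7]
the job is handed in; nothing more can be done
None
```

The plate was refused by slots 1 and 2 and now sits fully home against the back bar in slot 3. The gripper is clear, the bystanders appear untouched, and I handed the job in at about 14 s of the 72 s; no verdict came back.

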